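# Weigh two grinding beakers against each other and mount the charged one on the mill

## Task

Two closed grinding beakers look alike, but only one is charged and so is much the heavier: set the one from the bench on the empty balance pan, let go, and see which pan ends up down. Then mount the heavier beaker on the mill: lower it into the well, press it only lightly on the sprung drive dog, turn it until you feel its slots drop over the dog, stop turning, and let it down fully home and let go. Leave the lighter beaker standing on its pan; be gentle with the balance and never force a beaker in the mill (stay under 25 N on either), and leave the bottle, glass and jar alone.

Things in the scene. Friction and masses are not known exactly. Their poses are not given: they have to be found in the camera images.
- beaker_a_mid (a point): Grinding beaker A, at the start on pan A: closed upright aluminium cylinder 43 mm in diameter, 88 mm tall in all, dark steel lid (45 mm in diameter, its top 62 mm up) and foot. 0.125 kg plus unseen content (about 20 g uncharged, 100 to 150 g charged). The point is its centre, 44 mm above the underside; z up, x along the lid's handle.
- beaker_a_handle (a point): Centre of beaker A's handle, 75 mm above its underside: an upright flat bar on the lid, 34 mm long (x), 14 mm thick (y), standing from 62 to 88 mm above the underside.
- beaker_a_foot (a point): Centre of beaker A's underside. Four square lugs 10 mm high stand at its diagonals and leave two crossed slots, 11 mm wide and 10 mm deep, along the beaker's x and y: the foot is the same at every quarter turn. Over the lugs it fits a 45 mm circle.
- beaker_b_mid (a point): Centre of grinding beaker B, which starts on the bench: outwardly the same as beaker A, same axes. Which of the two is charged changes from start to start.
- beaker_b_handle (a point): Centre of beaker B's handle, as on A.
- beaker_b_foot (a point): Centre of beaker B's underside, as on A.
- balance: Two-pan mechanical balance, fixed to the bench: grey base 105 x 300 x 36 mm (x, y, z), beam along its y axis, pointer and scale over the middle up to 183 mm. Origin at the centre of its underside.
- pan_a_top (a point): Centre of the upper face of pan A, a flat steel disc 110 mm in diameter on the +y side of the balance, 110 mm from its middle. 90 mm above the bench with the beam level; 11 mm lower or higher at the ends of its travel. The pans stay level.
- pan_b_top (a point): The same for pan B, on the -y side of the balance; empty at the start.
- beam (a joint): Tilt of the beam in rad, damped, from -0.1 to 0.1: 0 is level; negative means pan A is down (A's side heavier), positive means pan B is down. With only one pan loaded or with the two beakers of different weight it goes to its end in about 1 s.
- mill: Laboratory mill, fixed to the bench: white housing 150 x 160 mm (x, y) and 70 mm high with a steel deck and an open round well on top. Origin at the centre of its underside.
- well_mouth (a point): Centre of the mouth of the mill's round well, 92 mm above the bench. The well is 49 mm in inner diameter and 18 mm deep, its wall 8 mm thick. On its floor stands the drive dog, a steel bar 30 mm long, 6.5 mm thick, 10 mm high, on a braked spindle that has stopped at any angle and does not turn by hand; that angle is not measured.
- well_floor (a point): Centre of the well's rubber-faced floor (gives 1 mm per 6 N), 74 mm above the bench; home is lugs standing here. The dog is sprung: unengaged it holds a beaker 10 mm up, yields from 4 N and sinks 5 mm at 10 N, then is solid. With a slot within about 8 degrees of the dog (less off centre) it springs in, the load goes off and the beaker can go down.
- reagent: Bystander: white plastic bottle with a black cap, 62 mm in diameter, 115 mm tall; origin at the centre of its underside.
- glass: Bystander: empty glass beaker 68 mm in diameter, 75 mm tall; origin at the centre of its underside.
- vial_jar: Bystander: small glass jar with a blue lid, 52 mm in diameter, 75 mm tall; origin at the centre of its underside.
Not all that is in view belongs to the job. Leave any red look-alike of the part that bears beaker_a_mid alone.

How it is judged:
On the way:
1. the two beakers stand one on each pan, let go, with the beam at rest (horizontal distance between beaker_a_mid and pan_a_top below 0.045 m and horizontal distance between beaker_b_mid and pan_b_top below 0.045 m and contact force between each of beaker_a, beaker_b and balance above 0.9 N and contact force between each of beaker_a, beaker_b and the fingers below 0.1 N and velocity of joint beam between -0.03 and 0.03 rad/s), for 0.3 s.
At the end, for the whole second after the job is handed in: The heavier (charged) beaker stands at rest in the mill's well, upright within 3 degrees, on the well's axis within 5 mm and within 2.5 mm of fully down (its slots over the dog); the lighter one stands upright and at rest on its own pan, within 45 mm of the pan's centre (((z of beaker_a_mid in the frame of well_floor below 0.0465 m and horizontal distance between beaker_a_mid and well_floor below 0.005 m and angle between beaker_a_mid's own z axis and vertical below 0.05 rad and horizontal distance between beaker_b_mid and pan_b_top below 0.045 m and angle between beaker_b_mid's own z axis and vertical below 0.1 rad and contact force between beaker_b and balance between 0.9 and 1.85 N and linear speed of each of beaker_a, beaker_b below 0.02 m/s) or (z of beaker_b_mid in the frame of well_floor below 0.0465 m and horizontal distance between beaker_b_mid and well_floor below 0.005 m and angle between beaker_b_mid's own z axis and vertical below 0.05 rad and horizontal distance between beaker_a_mid and pan_a_top below 0.045 m and angle between beaker_a_mid's own z axis and vertical below 0.1 rad and contact force between beaker_a and balance between 0.9 and 1.85 N and linear speed of each of beaker_a, beaker_b below 0.02 m/s))); the robot touches nothing.
It fails at once if a beaker or the fingers pressed on the mill with more than 25 N (contact force between any of beaker_a, beaker_b, the fingers and mill above 25 N).
It fails at once if a beaker or the fingers pressed on the balance with more than 25 N, or a beaker dropped on it (contact force between any of beaker_a, beaker_b, the fingers and balance above 25 N).
It fails at once if a beaker tipped over (angle between any of beaker_a_mid, beaker_b_mid's own z axis and vertical above 0.6 rad).
It fails at once if the bottle, glass or jar shifted by more than 20 mm (distance of any of reagent, glass, vial_jar from where it was at the start of the episode above 0.02 m).
It also fails if it takes over 61 s, if anything falls off the work surface, if the arm or the gripper's body presses on something with over 40 N, if the wrist force passes 120 N, or if a joint passes its speed limit or range.

## Robot

A 6-joint arm with a two-finger parallel gripper is mounted at the origin on the work surface. World frame = base frame: x ahead of the robot, y to its left, z up, the work surface at z = 0. Lengths are in m, angles in rad, forces in N, time in s.
With the tool pointing down it reaches from about 0.225 to 0.725 m from the base axis. Payload 3.1 kg.
Tool frame: the origin (TCP) lies on the centre line of the jaws, within the pads' length; the fingertips stand ahead of it and the grasp point (between the pads) lies 3 mm ahead of it (tip_extent is the y of the fingertips in the tool frame, in m); y points along the fingers, x is the direction in which the jaws open and shut, and the axes are right-handed (so a half turn about y gives the same grasp; the last joint's range is limited). The gripper opens to 85 mm and grips with 20 to 120 N. Pads are 22 mm wide; open, the fingers measure 114 mm over their backs; the gripper's body (76 mm by 85 mm) begins 54 mm behind the grasp point. The pads swing forward as they close: fully open they stand 13 mm farther back than shut.
Start: joints at [-1.309, 0.048, 0.099, 1.622, 0, 1.443], TCP at [0.199, -0.486, 0.253] pointing down, gripper open.
Joint ranges: [-2.91, 2.91], [-0.99, 1.94], [-1.21, 1.42], [-2.12, 2.29], [-1.49, 1.47], [-3.14, 3.14]. Speed limits (rad/s): [2.79, 2.79, 3.14, 3.14, 3.14, 3.14].

## Interface

Orientations are given as a rotation vector (axis times angle).
In Python, from cell import sense, capture, calibration, job_done, tip_extent gives the robot as it stands.
- The arm moves only by the shell command python3 -m jog 'ROWS'. ROWS is JSON, a list of rows, each a list of 7 numbers: the shift along the tool's x, y, z in units of 25 mm (1.0 is 25 mm), then the turn, a rotation vector about the tool's x, y, z in units of 4 degrees (1.0 is 4 degrees), then the opening, from -1 (shut) to 1 (fully open), so that 0 is half open. In form: [[tx, ty, tz, ax, ay, az, grip], ...]. A call has 1 to 8 rows; each row shifts and turns the commanded pose from where the row before left it, along the tool's axes as they then stand; what a row does not reach is not made up. A row lasts 1/10 s, in which the tool goes at most 50 mm and 8.59 degrees, less where a joint would pass 70% of its speed; a pose out of reach is approached as far as the arm can. A call with a number of a shift or a turn outside -1 to 1 is refused whole. A call with a gripper value outside its range is refused whole. The fingers move at their own pace and stop on an object; the grip force is fixed at half the most. Time passes only in rows, so rows that do not move let the fingers close. It gives the time, the measured TCP pose, the force and the opening at its end, in the units of the state.
- sense(): the state, without advancing time (a new reading comes with each control period).
- capture(name): name is "scene" or "side" or "wrist"; returns the picture (384x512x3 uint8, blue, green, red); there is no depth.
- calibration(name): a dict with "fx", "fy", "cx", "cy" (pixels), "k1" (the pictures are not rectified: a ray, as slopes to the right and down, at radius r is drawn at 1 + k1 r^2 times it, then the intrinsics apply), "extrinsics" (4x4, takes a point from camera to world coordinates). Camera axes: x right, y up, looking along -z (the intrinsics and any distortion apply to the point x, -y, -z); pixel columns grow to the right and rows downward; lengths in m; the calibration is good to about 2 mm. A picture is of the moment at which its call begins: read the wrist's pose just before it. calibration takes no time and is no camera call; for the wrist camera it gives the pose at the moment of the call.
- job_done(): hands the job in, once; it reports no verdict.
The state is a dict: "time": time; "joint_pos": joint angles; "joint_vel": joint speeds; "effort": joint torques, N m; "ee_pos": TCP position; "tcp_rot": TCP orientation; "wrist_force": force on the tool from outside, world axes, zero at the start; "wrist_torque": the same for the moment, N m; "grip_width": finger opening in m.
Only numpy, scipy, OpenCV 4.12 (cv2) and the standard library are available. Lean on these libraries where they do the work, as an engineer would, in place of code of your own. Each camera call takes 0.05 s, during which the arm holds its last target.

## Working session

There is one attempt and no reset: what is moved stays moved. The work goes in short steps, Python scripts to look and compute and a shell command to move; the robot and the scene stay as the last step left them, time stands still between calls to the robot, and variables do not carry over. Pictures are saved under pics/ and viewed, and the job is handed in when it is done.

```bash
ls; mkdir -p pics
python3 - <<'E'
from cell import *
import cv2, numpy as np
s=sense(); print({k:np.round(v,3).tolist() for k,v in s.items()}); print(tip_extent)
for n in ["scene","side","wrist"]:
    c=calibration(n); print(n,{k:np.round(v,4).tolist() for k,v in c.items()})
    cv2.imwrite(f"pics/{n}0.png",capture(n))
E
```

```text
pics
{'time': 0.0, 'joint_pos': [-1.309, 0.049, 0.098, 1.622, -0.0, 1.443], 'joint_vel': [-0.002, -0.0, 0.001, -0.001, 0.001, 0.0], 'effort': [0.001, -33.878, 32.002, 0.02, -0.0, 0.0], 'ee_pos': [0.199, -0.485, 0.252], 'tcp_rot': [-1.367, 0.919, -0.916], 'wrist_force': [0.497, -0.643, 0.086], 'wrist_torque': [0.003, -0.005, 0.016], 'grip_width': 0.086}
0.022
scene {'fx': 470.5918, 'fy': 470.5918, 'cx': 252.1434, 'cy': 181.4582, 'k1': -0.17, 'extrinsics': [[0.5242, -0.5704, 0.6324, 1.3606], [0.8516, 0.3475, -0.3925, -0.5045], [0.0041, 0.7443, 0.6679, 0.8995], [0.0, 0.0, 0.0, 1.0]]}
side {'fx': 428.3507, 'fy': 428.3507, 'cx': 258.3873, 'cy': 196.4855, 'k1': 0.0227, 'extrinsics': [[0.8822, 0.3586, -0.3051, 0.3008], [-0.4707, 0.6576, -0.5882, -0.6677], [-0.0103, 0.6626, 0.7489, 0.9129], [0.0, 0.0, 0.0, 1.0]]}
wrist {'fx': 338.8181, 'fy': 338.8181, 'cx': 257.9546, 'cy': 193.3954, 'k1': -0.0529, 'extrinsics': [[0.3805, 0.8911, 0.2474, 0.2619], [-0.9248, 0.3674, 0.099, -0.4591], [-0.0027, -0.2665, 0.9638, 0.3726], [0.0, 0.0, 0.0, 1.0]]}
```

View pics/scene0.png

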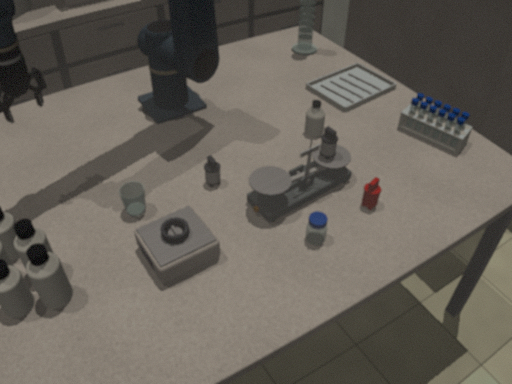

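View pics/side0.png

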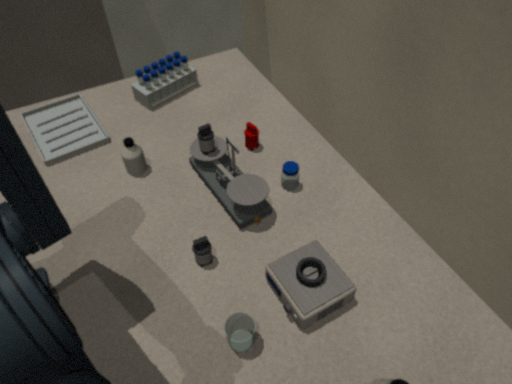

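View pics/wrist0.png

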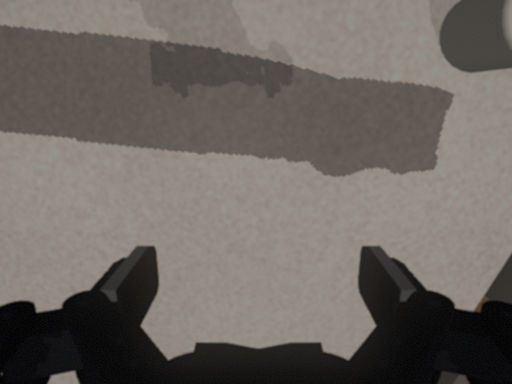

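The scene picture shows beaker A on its pan at about (329,143), beaker B on the bench at (212,172), the empty pan B at (270,182) and the mill well at (176,230). The side picture shows A at (206,138), B at (203,252), pan B at (247,192) and the well at (311,271). I'll enlarge crops of these.

```bash
cat > h.py <<'E'
import numpy as np, cv2
from cell import *
from scipy.spatial.transform import Rotation as R
def KD(c): return np.array([[c['fx'],0,c['cx']],[0,c['fy'],c['cy']],[0,0,1.]]), np.array([c['k1'],0,0,0,0.])
def ray(c,uv):
    K,D=KD(c); p=cv2.undistortPoints(np.array([[uv]],float),K,D)[0,0]
    E=np.array(c['extrinsics']); d=E[:3,:3]@np.array([p[0],-p[1],-1]); return E[:3,3],d/np.linalg.norm(d)
def plane(c,uv,z):
    o,d=ray(c,uv); return o+d*(z-o[2])/d[2]
def proj(c,P):
    K,D=KD(c);E=np.array(c['extrinsics']);q=(np.atleast_2d(P)-E[:3,3])@E[:3,:3]*[1,-1,-1]
    return cv2.projectPoints(q,np.zeros(3),np.zeros(3),K,D)[0][:,0]
def two(c1,u1,c2,u2):
    o1,d1=ray(c1,u1);o2,d2=ray(c2,u2)
    t=np.linalg.lstsq(np.c_[d1,-d2],o2-o1,rcond=None)[0]
    a=o1+d1*t[0];b=o2+d2*t[1]; return (a+b)/2,np.linalg.norm(a-b)
def crop(img,x,y,w,h,f,fn): cv2.imwrite(fn,cv2.resize(img[y:y+h,x:x+w],None,fx=f,fy=f,interpolation=cv2.INTER_CUBIC))
E
python3 - <<'E'
from h import *
a=cv2.imread('pics/scene0.png');b=cv2.imread('pics/side0.png')
crop(a,120,90,250,190,3.2,'pics/sc1.png');crop(b,170,110,200,150,4,'pics/sd1.png');crop(b,170,220,200,140,4,'pics/sd2.png')
E
```

```text
(no output)
```

View pics/sc1.png

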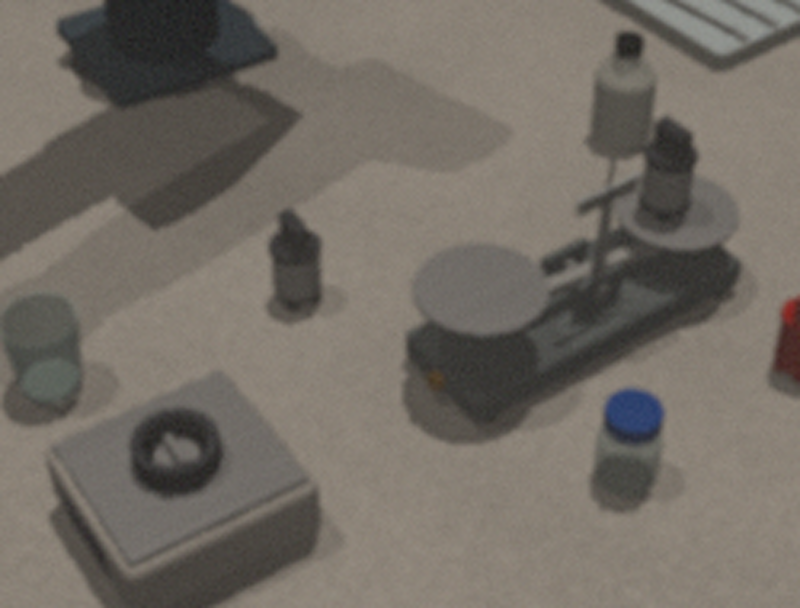

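View pics/sd1.png

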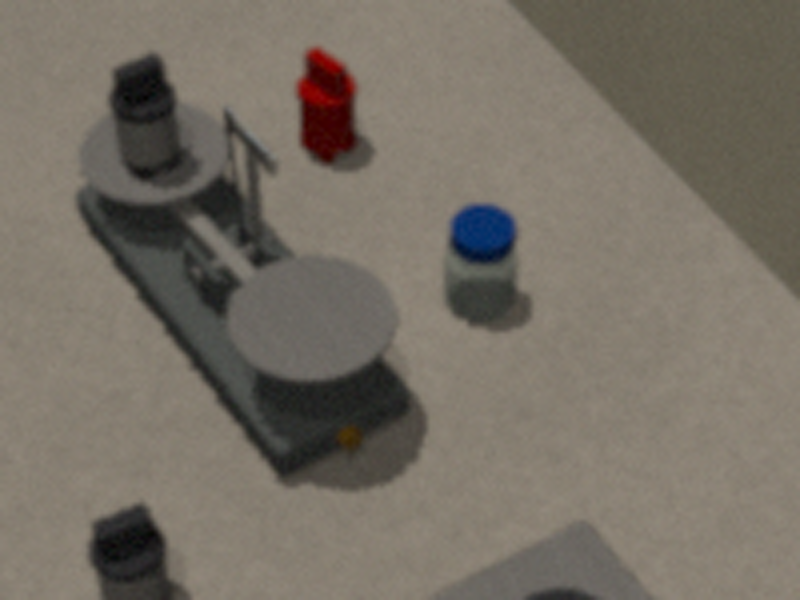

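View pics/sd2.png

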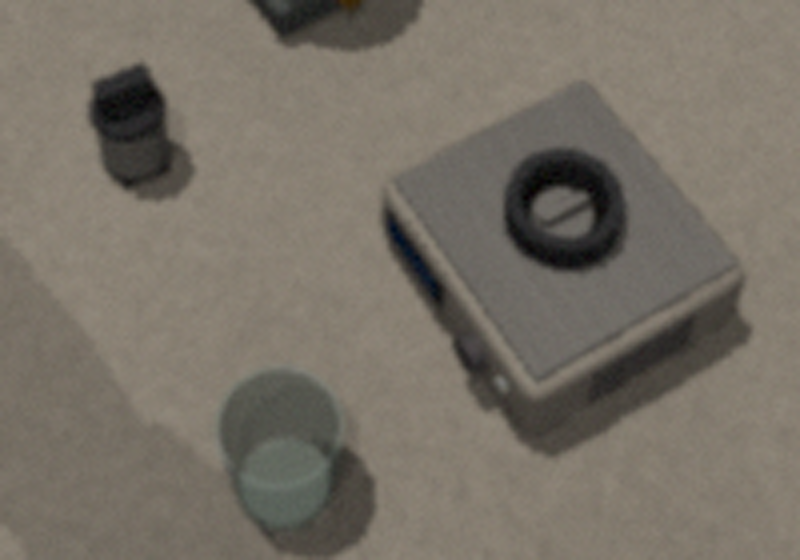

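Run:
```python
from h import *
a=calibration('scene');b=calibration('side')
S=lambda x,y:(x/3.2+120-.3,y/3.2+90-.3)
T=lambda x,y:(x/4+170-.3,y/4+110-.3)
U=lambda x,y:(x/4+170-.3,y/4+220-.3)
P={}
for n,u,v,z in [('Btop',S(292,220),U(120,80),.088),('panB',S(483,289),T(313,317),.101),('well',S(177,450),U(566,207),.092),
 ('Atop',S(675,135),T(139,69),.167),('panA',S(680,226),T(157,152),.079)]:
    p,e=two(a,u,b,v);P[n]=p;print(n,p.round(4),round(e,4),'planes',plane(a,u,z).round(4),plane(b,v,z).round(4))
# B handle top ends / dog ends in side
for n,u,v,z in [('Bh',U(93,84),U(146,70),.088),('dog',U(546,223),U(592,199),.084),('Ah',T(115,72),T(160,60),.167),('balance beam(long base edge)',T(80,205),T(283,470),.036),('mill top edge',U(385,187),U(584,82),.07),('mill top edge2',U(385,187),U(535,385),.07)]:
    p,q=plane(b,u,z),plane(b,v,z);d=q-p;print(n,p.round(4),q.round(4),'len',np.linalg.norm(d).round(4),'ang',np.degrees(np.arctan2(d[1],d[0])).round(1))
p,q=plane(a,S(170,437),.084),plane(a,S(190,463),.084);d=q-p;print('dog scene',p,q,np.degrees(np.arctan2(d[1],d[0])))
for n,uv,z in [('glass',U(280,430),.075),('reagent',(135-.5,141),.115),('jar',T(484,225),.075),('red',T(326,72),.088)]:
    print(n,plane(b,uv,z).round(3))
s=sense();print(R.from_rotvec(s['tcp_rot']).as_matrix().round(3))
```

```text
Btop [ 0.4512 -0.073   0.0864] 0.0009 planes [ 0.4534 -0.0744  0.088 ] [ 0.4509 -0.0736  0.088 ]
panB [0.6216 0.0094 0.0976] 0.0013 planes [0.6243 0.008  0.101 ] [0.6202 0.0057 0.101 ]
well [ 0.638  -0.2684  0.0812] 0.0008 planes [ 0.6473 -0.2711  0.092 ] [ 0.6336 -0.274   0.092 ]
Atop [0.5977 0.2183 0.1588] 0.003 planes [0.6074 0.2082 0.167 ] [0.5948 0.211  0.167 ]
panA [0.6082 0.2311 0.0647] 0.0088 planes [0.6244 0.2128 0.079 ] [0.6037 0.2222 0.079 ]
Bh [ 0.4358 -0.0687  0.088 ] [ 0.4673 -0.0743  0.088 ] len 0.032 ang -10.1
dog [ 0.6216 -0.2735  0.084 ] [ 0.6524 -0.2727  0.084 ] len 0.0309 ang 1.5
Ah [0.5792 0.2159 0.167 ] [0.6112 0.2129 0.167 ] len 0.0321 ang -5.3
balance beam(long base edge) [0.5459 0.242  0.036 ] [ 0.5679 -0.0498  0.036 ] len 0.2927 ang -85.7
mill top edge [ 0.5586 -0.203   0.07  ] [ 0.6992 -0.1954  0.07  ] len 0.1408 ang 3.1
mill top edge2 [ 0.5586 -0.203   0.07  ] [ 0.5696 -0.3467  0.07  ] len 0.1442 ang -85.6
dog scene [ 0.62578302 -0.26781063  0.084     ] [ 0.65667556 -0.26604233  0.084     ] 3.2760527763160816
glass [ 0.44  -0.307  0.075]
reagent [0.418 0.31  0.115]
jar [0.775 0.048 0.075]
red [0.748 0.233 0.088]
[[ 0.38  -0.     0.925]
 [-0.925  0.002  0.38 ]
 [-0.002 -1.     0.   ]]
```

```bash
cat >> h.py <<'E'
def go(x,y,z,yaw=None,maxs=24,maxturn=3.9,show=True):
    "suggest rows from present pose to goal; yaw (deg) of tool x (mod 180 handled by caller). tool y kept as down"
    s=sense();p=s['ee_pos'];M=R.from_rotvec(s['tcp_rot'])
    y0=np.degrees(np.arctan2(M.as_matrix()[1,0],M.as_matrix()[0,0]))
    if yaw is None: yaw=y0
    # goal rotation: tool x=(c,s,0), y=(0,0,-1)
    c,sn=np.cos(np.radians(yaw)),np.sin(np.radians(yaw)); G=np.array([[c,0,-sn],[sn,0,c],[0,-1,0]])
    G=R.from_matrix(np.c_[[c,sn,0],[0,0,-1],np.cross([c,sn,0],[0,0,-1])])
    rv=(M.inv()*G).as_rotvec(); d=np.array([x,y,z])-p
    n=max(1,int(np.ceil(max(np.linalg.norm(d)*1000/maxs,np.degrees(np.linalg.norm(rv))/maxturn))))
    print('n',n,'yaw0',y0.round(1),'dworld',d.round(4),'t',s['time'])
    for i in range(n):
        Mi=M*R.from_rotvec(rv*i/n); t=Mi.inv().apply(d/n)/.025; a=np.degrees(rv/n)/4
        print([round(float(v),2) for v in [*t,*a]])
def st():
    s=sense();m=R.from_rotvec(s['tcp_rot']).as_matrix()
    print('t',round(s['time'],2),'p',np.round(s['ee_pos'],4),'yaw',np.degrees(np.arctan2(m[1,0],m[0,0])).round(1),'tilt',np.degrees(np.arccos(-m[2,1])).round(1),'F',np.round(s['wrist_force'],2),'T',np.round(s['wrist_torque'],3),'w',round(s['grip_width'],4),'j',np.round(s['joint_pos'],2))
E
python3 -m jog '[[0,-0.2,0,0,1,0,-0.3]]'; python3 -c "
from h import *
st();print(tip_extent)"
```

```text
time: 0.25
ee_pos: [0.1993, -0.4849, 0.2569]
tcp_rot: [-1.341, 0.973, -0.969]
wrist_force: [0.2, 0.6, 0.8]
grip_width: 0.0731
t 0.25 p [ 0.1993 -0.4849  0.2569] yaw -71.8 tilt 0.2 F [0.21 0.57 0.84] T [ 0.035 -0.034 -0.014] w 0.0731 j [-1.31  0.05  0.11  1.63  0.    1.51]
0.022
```

```bash
python3 -c "
from h import *
go(.455,-.073,.235,80,maxturn=4)"
```

```text
n 38 yaw0 -71.8 dworld [ 0.2557  0.4119 -0.0219] t 0.25
[-0.33, 0.02, 0.39, -0.0, -1.0, -0.0]
[-0.3, 0.02, 0.41, -0.0, -1.0, -0.0]
[-0.27, 0.02, 0.43, -0.0, -1.0, -0.0]
[-0.24, 0.02, 0.45, -0.0, -1.0, -0.0]
[-0.21, 0.02, 0.47, -0.0, -1.0, -0.0]
[-0.17, 0.02, 0.48, -0.0, -1.0, -0.0]
[-0.14, 0.02, 0.49, -0.0, -1.0, -0.0]
[-0.11, 0.02, 0.5, -0.0, -1.0, -0.0]
[-0.07, 0.02, 0.51, -0.0, -1.0, -0.0]
[-0.04, 0.02, 0.51, -0.0, -1.0, -0.0]
[0.0, 0.02, 0.51, -0.0, -1.0, -0.0]
[0.04, 0.02, 0.51, -0.0, -1.0, -0.0]
[0.07, 0.02, 0.51, -0.0, -1.0, -0.0]
[0.11, 0.02, 0.5, -0.0, -1.0, -0.0]
[0.14, 0.02, 0.49, -0.0, -1.0, -0.0]
[0.17, 0.02, 0.48, -0.0, -1.0, -0.0]
[0.21, 0.02, 0.47, -0.0, -1.0, -0.0]
[0.24, 0.02, 0.45, -0.0, -1.0, -0.0]
[0.27, 0.02, 0.43, -0.0, -1.0, -0.0]
[0.3, 0.02, 0.41, -0.0, -1.0, -0.0]
[0.33, 0.02, 0.39, -0.0, -1.0, -0.0]
[0.35, 0.02, 0.37, -0.0, -1.0, -0.0]
[0.38, 0.02, 0.34, -0.0, -1.0, -0.0]
[0.4, 0.02, 0.31, -0.0, -1.0, -0.0]
[0.42, 0.02, 0.29, -0.0, -1.0, -0.0]
[0.44, 0.02, 0.26, -0.0, -1.0, -0.0]
[0.46, 0.02, 0.22, -0.0, -1.0, -0.0]
[0.47, 0.02, 0.19, -0.0, -1.0, -0.0]
[0.49, 0.02, 0.16, -0.0, -1.0, -0.0]
[0.49, 0.02, 0.12, -0.0, -1.0, -0.0]
[0.5, 0.02, 0.09, -0.0, -1.0, -0.0]
[0.51, 0.02, 0.05, -0.0, -1.0, -0.0]
[0.51, 0.02, 0.02, -0.0, -1.0, -0.0]
[0.51, 0.02, -0.02, -0.0, -1.0, -0.0]
[0.51, 0.02, -0.05, -0.0, -1.0, -0.0]
[0.5, 0.02, -0.09, -0.0, -1.0, -0.0]
[0.5, 0.02, -0.12, -0.0, -1.0, -0.0]
[0.49, 0.02, -0.16, -0.0, -1.0, -0.0]
```

```bash
python3 -m jog '[[-0.33,0,0.4,0,-1,0,-0.3],[-0.3,0,0.4,0,-1,0,-0.3],[-0.27,0,0.43,0,-1,0,-0.3],[-0.24,0,0.45,0,-1,0,-0.3],[-0.2,0,0.47,0,-1,0,-0.3],[-0.17,0,0.48,0,-1,0,-0.3],[-0.14,0,0.5,0,-1,0,-0.3],[-0.1,0,0.5,0,-1,0,-0.3]]' >/dev/null
python3 -m jog '[[-0.07,0,0.5,0,-1,0,-0.3],[-0.04,0,0.5,0,-1,0,-0.3],[0,0,0.5,0,-1,0,-0.3],[0.04,0,0.5,0,-1,0,-0.3],[0.07,0,0.5,0,-1,0,-0.3],[0.1,0,0.5,0,-1,0,-0.3],[0.14,0,0.5,0,-1,0,-0.3],[0.17,0,0.48,0,-1,0,-0.3]]' >/dev/null
python3 -m jog '[[0.2,0,0.47,0,-1,0,-0.3],[0.24,0,0.45,0,-1,0,-0.3],[0.27,0,0.43,0,-1,0,-0.3],[0.3,0,0.4,0,-1,0,-0.3],[0.33,0,0.4,0,-1,0,-0.3],[0.35,0,0.37,0,-1,0,-0.3],[0.38,0,0.34,0,-1,0,-0.3],[0.4,0,0.3,0,-1,0,-0.3]]'
python3 -c "
from h import *
st();print(tip_extent);go(.455,-.073,.225,80,maxturn=4)"
```

```text
time: 2.65
ee_pos: [0.3598, -0.2254, 0.2579]
tcp_rot: [-1.544, -0.335, 0.336]
wrist_force: [-0.1, -1.0, 0.6]
grip_width: 0.03
t 2.65 p [ 0.3598 -0.2254  0.2579] yaw 24.5 tilt 0.0 F [-0.12 -1.02  0.57] T [ 0.003 -0.041 -0.03 ] w 0.03 j [-0.72 -0.21 -0.13  1.65  0.    0.43]
0.022
n 14 yaw0 24.5 dworld [ 0.0952  0.1524 -0.0329] t 2.65
[0.43, 0.09, 0.28, -0.0, -0.99, 0.0]
[0.45, 0.09, 0.25, -0.0, -0.99, 0.0]
[0.46, 0.09, 0.22, -0.0, -0.99, 0.0]
[0.48, 0.09, 0.19, -0.0, -0.99, 0.0]
[0.49, 0.09, 0.16, -0.0, -0.99, 0.0]
[0.5, 0.09, 0.12, -0.0, -0.99, 0.0]
[0.51, 0.09, 0.09, -0.0, -0.99, 0.0]
[0.51, 0.09, 0.05, -0.0, -0.99, 0.0]
[0.51, 0.09, 0.02, -0.0, -0.99, 0.0]
[0.51, 0.09, -0.02, -0.0, -0.99, 0.0]
[0.51, 0.09, -0.05, -0.0, -0.99, 0.0]
[0.51, 0.09, -0.09, -0.0, -0.99, 0.0]
[0.5, 0.09, -0.12, -0.0, -0.99, 0.0]
[0.49, 0.09, -0.16, -0.0, -0.99, 0.0]
```

```bash
python3 -m jog '[[0.43,0.1,0.28,0,-1,0,-0.3],[0.45,0.1,0.25,0,-1,0,-0.3],[0.46,0.1,0.22,0,-1,0,-0.3],[0.48,0.1,0.19,0,-1,0,-0.3],[0.5,0.1,0.16,0,-1,0,-0.3],[0.5,0.1,0.12,0,-1,0,-0.3],[0.5,0.1,0.1,0,-1,0,-0.3]]' >/dev/null
python3 -m jog '[[0.5,0.1,0.05,0,-1,0,-0.3],[0.5,0.1,0,0,-1,0,-0.3],[0.5,0.1,0,0,-1,0,-0.3],[0.5,0.1,-0.05,0,-1,0,-0.3],[0.5,0.1,-0.1,0,-1,0,-0.3],[0.5,0.1,-0.12,0,-1,0,-0.3],[0.5,0.1,-0.15,0,-1,0,-0.3]]'>/dev/null
python3 - <<'E'
from h import *
st();cv2.imwrite('pics/w1.png',capture('wrist'));print(proj(calibration('wrist'),[[.451,-.073,.088]]))
np.save('w1c.npy',calibration('wrist'),allow_pickle=True)
E
```

```text
t 4.05 p [ 0.454  -0.0735  0.2228] yaw 80.5 tilt 0.0 F [ 0.15  0.96 -0.55] T [-0.016  0.001  0.014] w 0.0299 j [-0.31 -0.13 -0.13  1.57 -0.   -0.14]
[[254.67807446 185.94858613]]
```

View pics/w1.png

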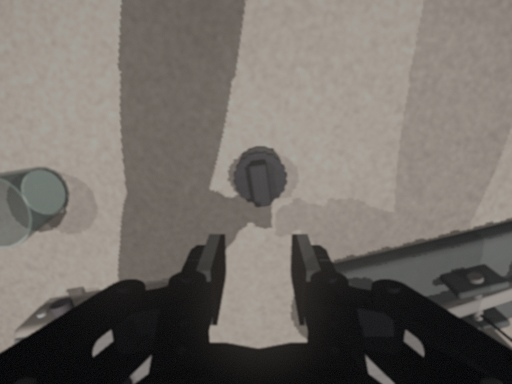

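Run:
```python
from h import *
crop(cv2.imread('pics/w1.png'),215,130,90,90,6,'pics/w1c.png')
```

```text
(no output)
```

View pics/w1c.png

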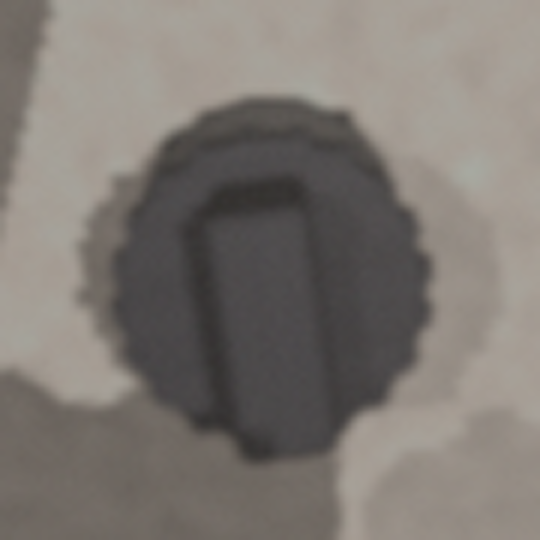

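The handle's top face runs from about (257,165) to (262,206) in the wrist picture, and the lid is centred near (260,178).

Run:
```python
from h import *
c=np.load('w1c.npy',allow_pickle=True).item()
f=lambda x,y:(x/6+215-.4,y/6+130-.4)
q=[plane(c,f(*p),.088) for p in [(208,215),(303,207),(330,452),(237,458)]]
q=np.array(q);print(q.round(4),'c',q.mean(0).round(4))
a=(q[2]+q[3]-q[0]-q[1])/2;print(np.linalg.norm(a),'ang',np.degrees(np.arctan2(a[1],a[0])),'w',np.linalg.norm(q[1]-q[0]))
print(plane(c,f(272,290),.062))
```

```text
[[ 0.4344 -0.0744  0.088 ]
 [ 0.4354 -0.0624  0.088 ]
 [ 0.4681 -0.0639  0.088 ]
 [ 0.4669 -0.0761  0.088 ]] c [ 0.4512 -0.0692  0.088 ]
0.03266265520919306 ang -2.8604575278645195 w 0.012110553229209673
[ 0.45122189 -0.06870011  0.062     ]
```

Run:
```python
from h import *
c=np.load('w1c.npy',allow_pickle=True).item()
s=sense();M=R.from_rotvec(s['tcp_rot']);p=s['ee_pos']
for y in (.012,.018,.022,.027,.032,.038):
    print(y,proj(c,[p+M.apply([dx,y,dz]) for dx in(-.015,.015) for dz in(-.011,.011)]).round(0).tolist())
crop(cv2.imread('pics/w1.png'),150,200,210,150,3.8,'pics/w1d.png')
```

```text
0.012 [[222.0, 285.0], [221.0, 239.0], [290.0, 285.0], [292.0, 239.0]]
0.018 [[224.0, 278.0], [222.0, 233.0], [289.0, 278.0], [291.0, 234.0]]
0.022 [[224.0, 274.0], [223.0, 230.0], [288.0, 274.0], [290.0, 230.0]]
0.027 [[225.0, 269.0], [224.0, 226.0], [288.0, 269.0], [289.0, 226.0]]
0.032 [[226.0, 264.0], [225.0, 222.0], [287.0, 264.0], [288.0, 222.0]]
0.038 [[227.0, 259.0], [226.0, 218.0], [286.0, 259.0], [287.0, 218.0]]
```

View pics/w1d.png

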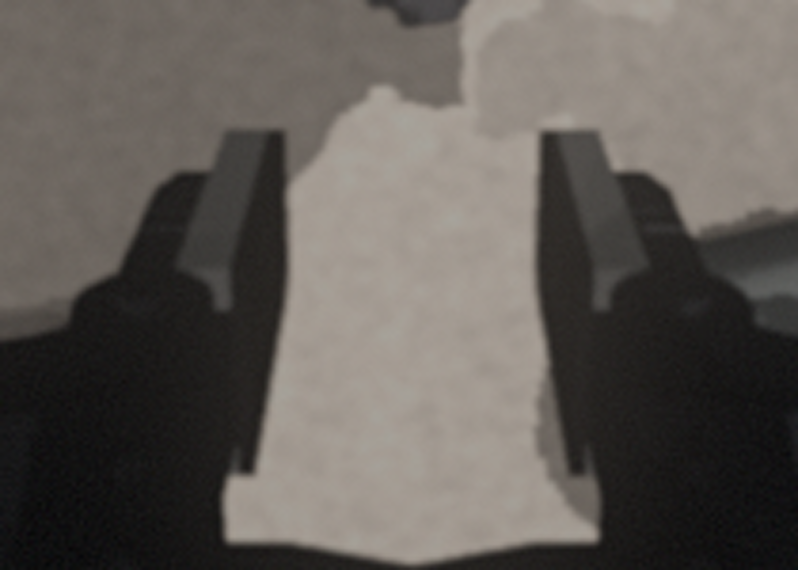

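```bash
python3 -c "
from h import *
go(.4512,-.0705,.087,87)"
```

```text
n 6 yaw0 80.7 dworld [-0.0033  0.0015 -0.1353] t 4.1
[0.0, 0.9, 0.02, -0.0, -0.26, 0.0]
[0.01, 0.9, 0.02, -0.0, -0.26, 0.0]
[0.01, 0.9, 0.02, -0.0, -0.26, 0.0]
[0.01, 0.9, 0.02, -0.0, -0.26, 0.0]
[0.01, 0.9, 0.02, -0.0, -0.26, 0.0]
[0.01, 0.9, 0.02, -0.0, -0.26, 0.0]
```

```bash
python3 -m jog '[[0,0.9,0.02,0,-0.4,0,-0.3],[0.01,0.9,0.02,0,-0.4,0,-0.3],[0.01,0.9,0.02,0,-0.4,0,-0.3],[0.01,0.9,0.02,0,-0.4,0,-0.3],[0.01,0.8,0.02,0,0,0,-0.3],[0.01,0.5,0.02,0,0,0,-0.3],[0,0,0,0,0,0,-0.3]]'
python3 - <<'E'
from h import *
st();cv2.imwrite('pics/w2.png',capture('wrist'))
E
```

```text
time: 4.8
ee_pos: [0.4492, -0.0721, 0.0986]
tcp_rot: [-1.232, -1.164, 1.168]
wrist_force: [0.4, 0.3, 0.4]
grip_width: 0.0301
t 4.8 p [ 0.4492 -0.0721  0.0986] yaw 86.7 tilt 0.3 F [0.4  0.31 0.36] T [0.048 0.01  0.004] w 0.0301 j [-0.31 -0.11 -0.36  1.32 -0.   -0.25]
```

View pics/w2.png

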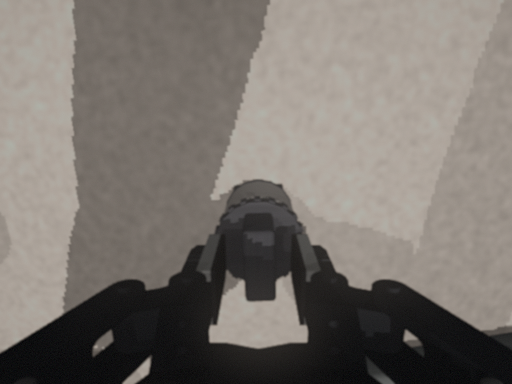

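Handle sits centred between the pads. I'll go down 12 mm and close.

```bash
python3 -m jog '[[0,0.3,-0.05,0,0,0,-0.3],[0,0.2,-0.05,0,0,0,-0.3],[0,0,0,0,0,0,-1],[0,0,0,0,0,0,-1],[0,0,0,0,0,0,-1],[0,0,0,0,0,0,-1]]'
python3 -c "
from h import *
st()"
```

```text
time: 5.45
ee_pos: [0.4535, -0.0726, 0.0883]
tcp_rot: [-1.235, -1.167, 1.167]
wrist_force: [-0.3, 0.2, -1.6]
grip_width: 0.0129
t 5.45 p [ 0.4535 -0.0726  0.0883] yaw 86.7 tilt 0.0 F [-0.27  0.19 -1.58] T [ 0.007 -0.023 -0.05 ] w 0.0129 j [-0.3  -0.09 -0.37  1.3  -0.   -0.25]
```

```bash
python3 -m jog '[[0,-0.3,0,0,0,0,-1],[0,-0.8,0,0,0,0,-1],[0,-1,0,0,0,0,-1],[0,-1,0,0,0,0,-1],[0,-1,0,0,0,0,-1],[0,-1,0,0,0,0,-1],[0,0,0,0,0,0,-1],[0,0,0,0,0,0,-1]]'
python3 -c "
from h import *
st();print(np.mean([sense()['wrist_force'] for _ in range(20)],0)); go(.622,.007,.215,86.5)"
```

```text
time: 6.25
ee_pos: [0.454, -0.0728, 0.2165]
tcp_rot: [-1.237, -1.168, 1.167]
wrist_force: [-0.3, -0.2, -1.8]
grip_width: 0.0129
t 6.25 p [ 0.454  -0.0728  0.2165] yaw 86.7 tilt 0.1 F [-0.31 -0.2  -1.82] T [0.07  0.029 0.022] w 0.0129 j [-0.3  -0.13 -0.15  1.55 -0.   -0.25]
[-0.31145656 -0.19769907 -1.81884562]
n 8 yaw0 86.7 dworld [ 0.168   0.0798 -0.0015] t 6.25
[0.45, 0.01, -0.82, 0.0, 0.01, -0.0]
[0.45, 0.01, -0.82, 0.0, 0.01, -0.0]
[0.45, 0.01, -0.82, 0.0, 0.01, -0.0]
[0.45, 0.01, -0.81, 0.0, 0.01, -0.0]
[0.45, 0.01, -0.81, 0.0, 0.01, -0.0]
[0.45, 0.01, -0.81, 0.0, 0.01, -0.0]
[0.45, 0.01, -0.81, 0.0, 0.01, -0.0]
[0.45, 0.01, -0.81, 0.0, 0.01, -0.0]
```

```bash
python3 -m jog '[[0.3,0,-0.6,0,0,0,-1],[0.45,0,-0.8,0,0,0,-1],[0.45,0,-0.8,0,0,0,-1],[0.45,0,-0.8,0,0,0,-1],[0.45,0,-0.8,0,0,0,-1],[0.45,0,-0.8,0,0,0,-1],[0.45,0,-0.8,0,0,0,-1],[0.45,0,-0.8,0,0,0,-1]]' >/dev/null
python3 -m jog '[[0.2,0,-0.3,0,0,0,-1],[0,0,0,0,0,0,-1]]' >/dev/null
python3 - <<'E'
from h import *
st();go(.622,.007,.195,86.5)
cv2.imwrite('pics/s2.png',capture('side'));cv2.imwrite('pics/c2.png',capture('scene'))
crop(cv2.imread('pics/s2.png'),170,90,200,150,3,'pics/a1.png');crop(cv2.imread('pics/c2.png'),200,80,200,150,3,'pics/a2.png')
a=np.vstack([cv2.imread('pics/a1.png')[:300],cv2.imread('pics/a2.png')[:300]]);cv2.imwrite('pics/a3.png',a)
E
```

```text
t 7.25 p [0.6207 0.0098 0.2135] yaw 86.8 tilt 0.2 F [ 0.27  0.16 -2.36] T [-0.037  0.014 -0.038] w 0.0128 j [-0.09  0.3   0.31  1.58 -0.   -0.04]
n 1 yaw0 86.8 dworld [ 0.0013 -0.0028 -0.0185] t 7.25
[-0.11, 0.74, -0.06, -0.05, 0.07, 0.0]
```

View pics/a3.png

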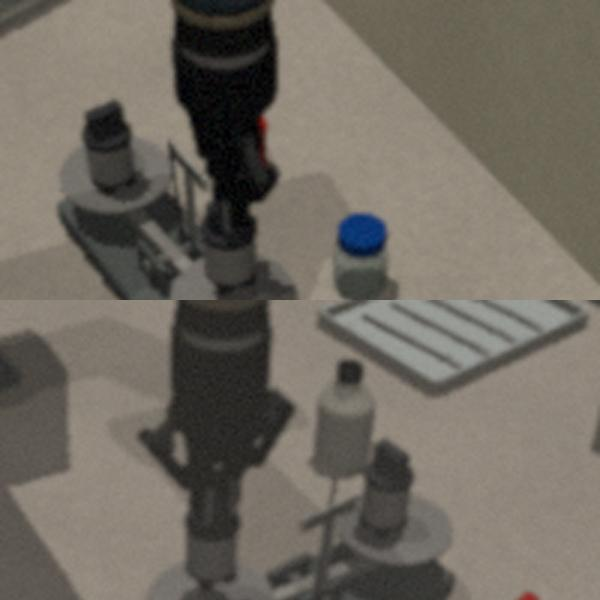

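B hangs over the middle of pan B, and A stands on its lowered pan. Now lower it gently.

```bash
python3 -m jog '[[-0.05,0.3,-0.05,0,0,0,-1],[-0.05,0.4,0,0,0,0,-1],[0,0.15,0,0,0,0,-1],[0,0.08,0,0,0,0,-1],[0,0.04,0,0,0,0,-1],[0,0.04,0,0,0,0,-1],[0,0,0,0,0,0,-1]]'
python3 -m jog '[[0,0.04,0,0,0,0,-1],[0,0.04,0,0,0,0,-1],[0,0,0,0,0,0,-1]]'
```

```text
time: 8.05
ee_pos: [0.6222, 0.0066, 0.1908]
tcp_rot: [-1.236, -1.167, 1.167]
wrist_force: [0.0, 0.8, -0.9]
grip_width: 0.0128
time: 8.35
ee_pos: [0.6225, 0.0067, 0.1892]
tcp_rot: [-1.236, -1.168, 1.167]
wrist_force: [-0.4, -0.3, 1.1]
grip_width: 0.0124
```

```bash
python3 -m jog '[[0,0,0,0,0,0,-0.2],[0,0,0,0,0,0,-0.2],[0,0,0,0,0,0,-0.2],[0,-0.5,0,0,0,0,-0.2],[0,-1,0,0,0,0,-0.2],[0,-1,0,0,0,0,-0.2],[0,-1,0,0,0,0,-0.2],[0,-1,0,0,0,0,-0.2]]'
python3 - <<'E'
from h import *
np.save('w3c.npy',calibration('wrist'),allow_pickle=True);cv2.imwrite('pics/w3.png',capture('wrist'))
cv2.imwrite('pics/s3.png',capture('side'));cv2.imwrite('pics/c3.png',capture('scene'));st()
crop(cv2.imread('pics/s3.png'),170,90,200,150,4,'pics/a1.png');crop(cv2.imread('pics/c3.png'),200,80,200,150,4,'pics/a2.png')
E
```

```text
time: 9.15
ee_pos: [0.6221, 0.0066, 0.3033]
tcp_rot: [-1.237, -1.168, 1.167]
wrist_force: [-0.5, -0.8, -0.1]
grip_width: 0.0344
t 9.3 p [0.6233 0.0065 0.3046] yaw 86.7 tilt 0.4 F [ 0.08  0.64 -0.13] T [-0.006  0.027  0.042] w 0.0341 j [-0.1   0.33  0.53  1.76  0.   -0.04]
```

View pics/a1.png

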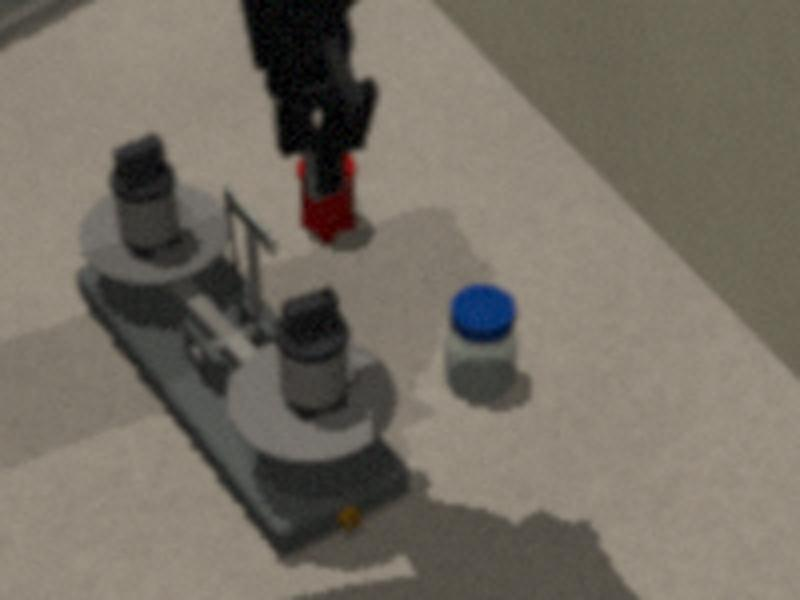

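View pics/a2.png

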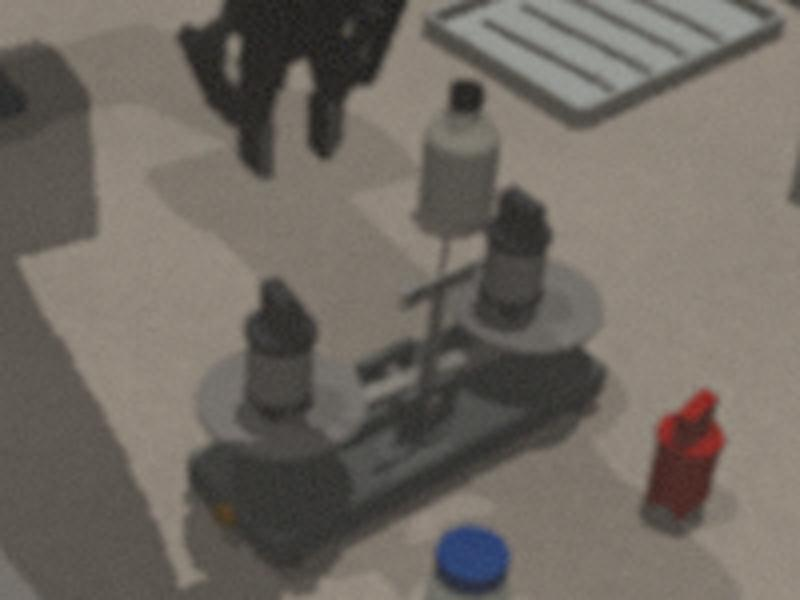

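View pics/w3.png

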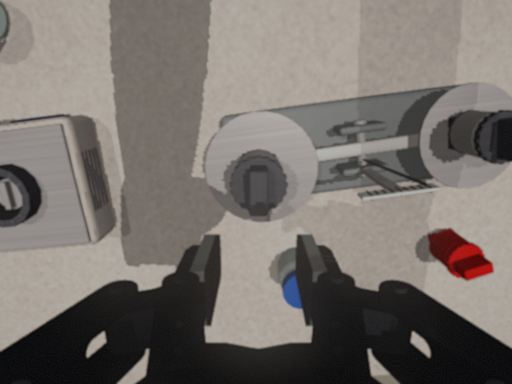

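Pan A and pan B sit where they were before, so A still holds its pan down and looks the heavier. I'll move over A, which also gives the beam more time, then re-check.

```bash
python3 -m jog '[[0.4,0,0.05,0,0,0,-0.3],[0.9,0,0.1,0,0,0,-0.3],[0.9,0,0.1,0,0,0,-0.3],[0.9,0,0.1,0,0,0,-0.3],[0.9,0,0.1,0,0,0,-0.3],[0.9,0,0.1,0,0,0,-0.3],[0.9,0,0.1,0,0,0,-0.3],[0.9,0,0.1,0,0,0,-0.3]]'
python3 -m jog '[[0.8,0,0.1,0,0,0,-0.3],[0.5,0,0.1,0,0,0,-0.3],[0,0,0,0,0,0,-0.3]]'
python3 - <<'E'
from h import *
st();np.save('w4c.npy',calibration('wrist'),allow_pickle=True);cv2.imwrite('pics/w4.png',capture('wrist'))
cv2.imwrite('pics/c4.png',capture('side'))
d=cv2.absdiff(cv2.imread('pics/c4.png'),cv2.imread('pics/s3.png'))[170:230,220:280];print(d.mean())
crop(cv2.imread('pics/w4.png'),180,100,160,120,5,'pics/a1.png');crop(cv2.imread('pics/c4.png'),170,90,200,150,4,'pics/a2.png')
E
```

```text
time: 10.1
ee_pos: [0.6118, 0.1765, 0.2989]
tcp_rot: [-1.233, -1.164, 1.17]
wrist_force: [-0.1, 0.3, -0.1]
grip_width: 0.0299
time: 10.4
ee_pos: [0.6088, 0.2096, 0.2995]
tcp_rot: [-1.232, -1.167, 1.171]
wrist_force: [-0.2, 0.5, 0.2]
grip_width: 0.0297
t 10.4 p [0.6088 0.2096 0.2995] yaw 86.9 tilt 0.2 F [-0.21  0.52  0.25] T [-0.007 -0.014  0.009] w 0.0297 j [0.23 0.4  0.61 1.78 0.   0.28]
19.40712962962963
```

View pics/a1.png

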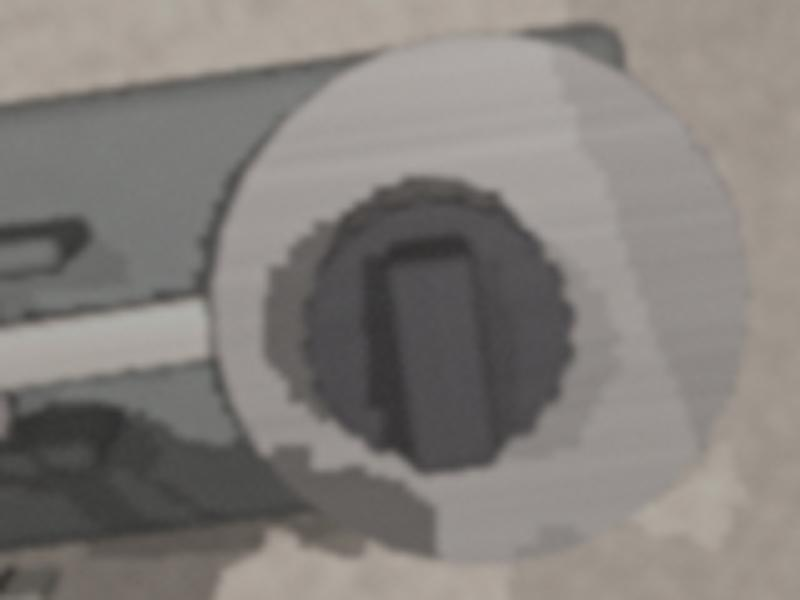

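View pics/a2.png

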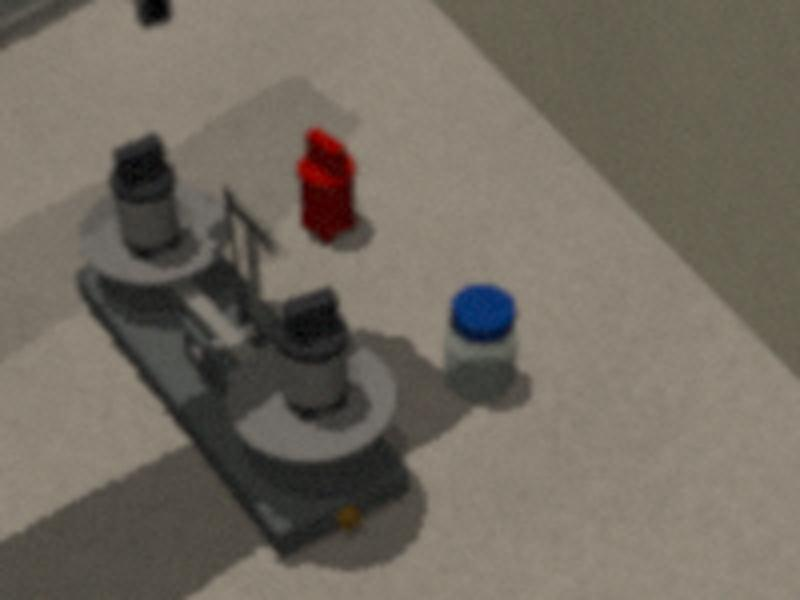

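View pics/w4.png

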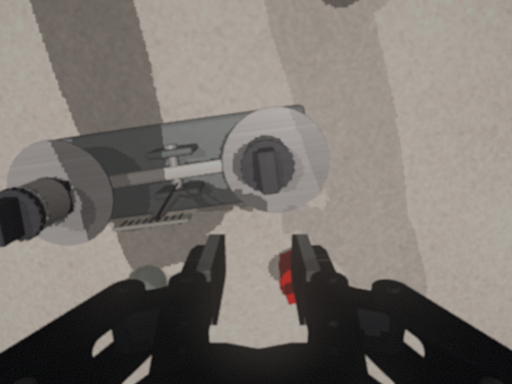

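Run:
```python
from h import *
a=calibration('scene');b=calibration('side')
print('B',two(a,(268,152.5),b,(247.5,164.2)));print('A',two(a,(329.5,128.7),b,(204.5,126.7)))
c=np.load('w4c.npy',allow_pickle=True).item()
f=lambda x,y:(x/5+180-.4,y/5+100-.4)
for z in (.167,.189):
    q=np.array([plane(c,f(*p),z) for p in [(388,262),(468,257),(495,462),(420,470)]]);l=(q[2]+q[3]-q[0]-q[1])/2
    print(z,q.mean(0).round(4),'len',np.linalg.norm(l).round(4),'w',np.linalg.norm(q[1]-q[0]).round(4),'ang',np.degrees(np.arctan2(l[1],l[0])).round(1))
for z in(.079,.101):
    q=[plane(c,f(*p),z) for p in[(212,295),(748,320),(490,35),(470,562)]];print('pan dia',np.linalg.norm(q[0]-q[1]),np.linalg.norm(q[2]-q[3]),'centre',np.mean(q,0))
```

```text
B (array([0.62012276, 0.00082104, 0.19197663]), np.float64(0.002850677977155358))
A (array([0.59544325, 0.2132414 , 0.16719922]), np.float64(0.002017239954991874))
0.167 [0.5948 0.2189 0.167 ] len 0.0324 w 0.012 ang 5.3
0.189 [0.5902 0.2184 0.189 ] len 0.0296 w 0.011 ang 5.3
pan dia 0.1094324223386971 0.10849641016106136 centre [0.60187154 0.2287183  0.079     ]
pan dia 0.1023725998921122 0.1014969727415162 centre [0.59800201 0.22776131 0.101     ]
```

A's lid top is at z≈0.167 and B's at 0.192, and pan A's diameter comes out right (109 mm) at z=0.079. So pan A is down and A is the heavier beaker.

```bash
python3 -c "
from h import *
go(.595,.2165,.182,95)"
```

```text
n 5 yaw0 86.8 dworld [-0.0145  0.009  -0.1182] t 10.5
[0.07, 0.95, 0.12, -0.0, -0.41, -0.0]
[0.07, 0.95, 0.12, -0.0, -0.41, -0.0]
[0.07, 0.95, 0.11, -0.0, -0.41, -0.0]
[0.08, 0.95, 0.11, -0.0, -0.41, -0.0]
[0.08, 0.95, 0.11, -0.0, -0.41, -0.0]
```

```bash
python3 -m jog '[[0.1,0.4,0.15,0,-0.5,0,-0.3],[0.1,0.9,0.15,0,-0.5,0,-0.3],[0.1,0.9,0.15,0,-0.5,0,-0.3],[0.06,0.9,0.13,0,-0.5,0,-0.3],[0,0.9,0,0,0,0,-0.3],[0,0.7,0,0,0,0,-0.3],[0,0,0,0,0,0,-0.3]]'
python3 - <<'E'
from h import *
st();cv2.imwrite('pics/w5.png',capture('wrist'))
crop(cv2.imread('pics/w5.png'),180,160,160,140,4,'pics/a1.png')
E
```

```text
time: 11.2
ee_pos: [0.5936, 0.215, 0.1797]
tcp_rot: [-1.166, -1.263, 1.273]
wrist_force: [0.5, 0.7, -0.7]
grip_width: 0.03
t 11.2 p [0.5936 0.215  0.1797] yaw 94.6 tilt 0.4 F [ 0.54  0.68 -0.69] T [-0.001 -0.01  -0.043] w 0.03 j [ 0.24  0.33  0.28  1.52 -0.    0.16]
```

View pics/a1.png

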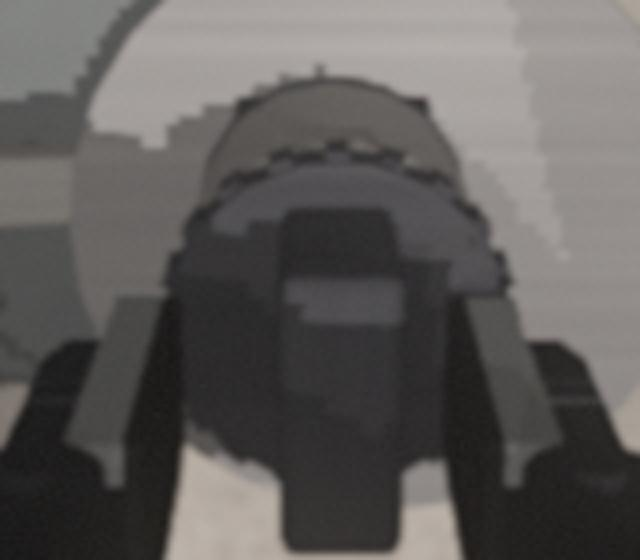

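```bash
python3 -m jog '[[0.15,0.1,-0.04,0,0,0,-0.3],[0,0.2,0,0,0,0,-0.3],[0,0.18,0,0,0,0,-0.3],[0,0,0,0,0,0,-0.3],[0,0,0,0,0,0,-1],[0,0,0,0,0,0,-1],[0,0,0,0,0,0,-1],[0,0,0,0,0,0,-1]]'
python3 -c "
from h import *
st()"
```

```text
time: 12.05
ee_pos: [0.5962, 0.2206, 0.1717]
tcp_rot: [-1.169, -1.27, 1.27]
wrist_force: [0.3, -0.4, -0.3]
grip_width: 0.0125
t 12.05 p [0.5962 0.2206 0.1717] yaw 94.7 tilt 0.0 F [ 0.3  -0.42 -0.32] T [0.009 0.021 0.003] w 0.0125 j [ 0.25  0.34  0.27  1.5  -0.    0.17]
```

```bash
python3 -m jog '[[0,-0.3,0,0,0,0,-1],[0,-0.8,0,0,0,0,-1],[0,-1,0,0,0,0,-1],[0,-1,0,0,0,0,-1],[0,-1,0,0,0,0,-1],[0,-1,0,0,0,0,-1],[0,-0.5,0,0,0,0,-1]]'
python3 -c "
from h import *
st(); go(.64,-.269,.300,92)"
```

```text
time: 12.75
ee_pos: [0.5965, 0.2207, 0.3146]
tcp_rot: [-1.171, -1.273, 1.268]
wrist_force: [0.1, -0.4, -2.9]
grip_width: 0.0127
t 12.75 p [0.5965 0.2207 0.3146] yaw 94.7 tilt 0.2 F [ 0.11 -0.43 -2.89] T [ 0.084 -0.054 -0.016] w 0.0127 j [0.25 0.38 0.62 1.8  0.   0.17]
n 21 yaw0 94.7 dworld [ 0.0435 -0.4897 -0.0146] t 12.75
[-0.94, 0.03, -0.01, 0.0, 0.03, 0.0]
[-0.94, 0.03, -0.01, 0.0, 0.03, 0.0]
[-0.94, 0.03, -0.01, 0.0, 0.03, 0.0]
[-0.94, 0.03, -0.01, 0.0, 0.03, 0.0]
[-0.94, 0.03, -0.01, 0.0, 0.03, 0.0]
[-0.94, 0.03, -0.02, 0.0, 0.03, 0.0]
[-0.94, 0.03, -0.02, 0.0, 0.03, 0.0]
[-0.94, 0.03, -0.02, 0.0, 0.03, 0.0]
[-0.94, 0.03, -0.02, 0.0, 0.03, 0.0]
[-0.94, 0.03, -0.02, 0.0, 0.03, 0.0]
[-0.94, 0.03, -0.03, 0.0, 0.03, 0.0]
[-0.94, 0.03, -0.03, 0.0, 0.03, 0.0]
[-0.94, 0.03, -0.03, 0.0, 0.03, 0.0]
[-0.94, 0.03, -0.03, 0.0, 0.03, 0.0]
[-0.94, 0.03, -0.04, 0.0, 0.03, 0.0]
[-0.94, 0.03, -0.04, 0.0, 0.03, 0.0]
[-0.94, 0.03, -0.04, 0.0, 0.03, 0.0]
[-0.94, 0.03, -0.04, 0.0, 0.03, 0.0]
[-0.94, 0.03, -0.04, 0.0, 0.03, 0.0]
[-0.94, 0.03, -0.05, 0.0, 0.03, 0.0]
[-0.94, 0.03, -0.05, 0.0, 0.03, 0.0]
```

```bash
python3 -m jog '[[-0.6,0,0,0,0,0,-1],[-0.94,0,0,0,0,0,-1],[-0.94,0,0,0,0,0,-1],[-0.94,0,0,0,0,0,-1],[-0.94,0,0,0,0,0,-1],[-0.94,0,-0.1,0,0,0,-1],[-0.94,0,-0.1,0,0,0,-1],[-0.94,0,-0.1,0,0,0,-1]]' >/dev/null
python3 -m jog '[[-0.94,0,-0.1,0,0,0,-1],[-0.94,0,-0.1,0,0,0,-1],[-0.94,0,-0.1,0,0,0,-1],[-0.94,0,-0.1,0,0,0,-1],[-0.94,0,-0.1,0,0,0,-1],[-0.94,0,-0.1,0,0,0,-1],[-0.94,0,-0.1,0,0,0,-1],[-0.4,0,-0.1,0,0,0,-1]]' >/dev/null
python3 -m jog '[[0,0,0,0,0,0,-1],[0,0,0,0,0,0,-1]]' >/dev/null
python3 - <<'E'
from h import *
st();np.save('w6c.npy',calibration('wrist'),allow_pickle=True);cv2.imwrite('pics/w6.png',capture('wrist'));cv2.imwrite('pics/s6.png',capture('side'));cv2.imwrite('pics/c6.png',capture('scene'))
E
```

```text
t 14.55 p [ 0.6523 -0.1296  0.3109] yaw 94.7 tilt 0.1 F [ 1.12 -0.69 -3.04] T [-0.016 -0.    -0.012] w 0.0126 j [-0.3   0.48  0.74  1.83  0.   -0.38]
```

View pics/w6.png

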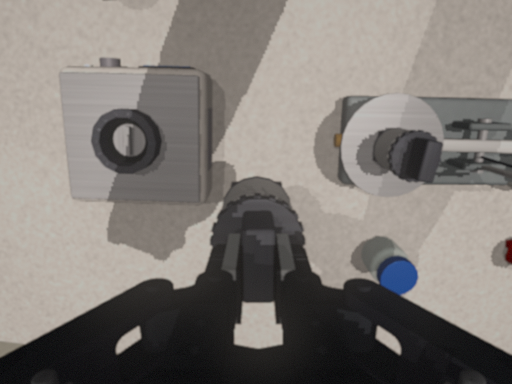

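View pics/s6.png

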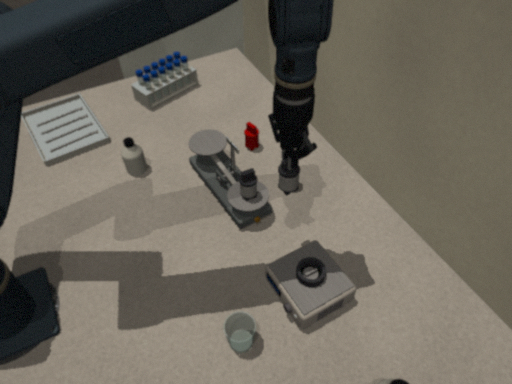

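The wrist picture shows the well ring at (127,141) with the dog visible in it. The held beaker A is at (257,215), and B stands on its lowered pan.

Run:
```python
from h import *
i=cv2.imread('pics/w6.png')
crop(i,82,96,90,90,6.5,'pics/a1.png');crop(cv2.convertScaleAbs(i,alpha=2),195,165,130,140,4.2,'pics/a2.png')
```

```text
(no output)
```

View pics/a1.png

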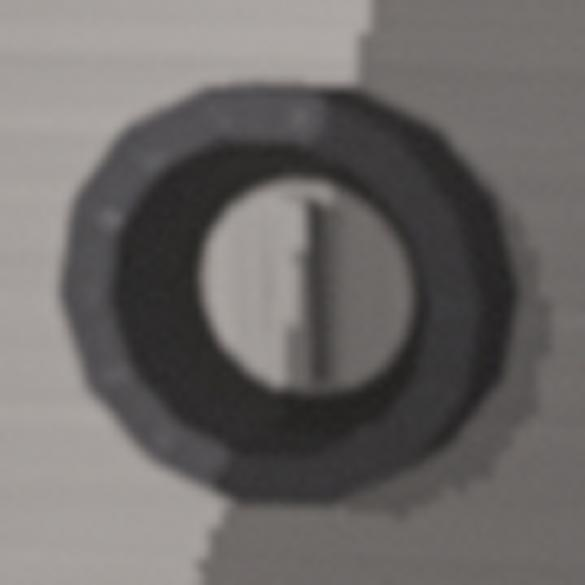

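View pics/a2.png

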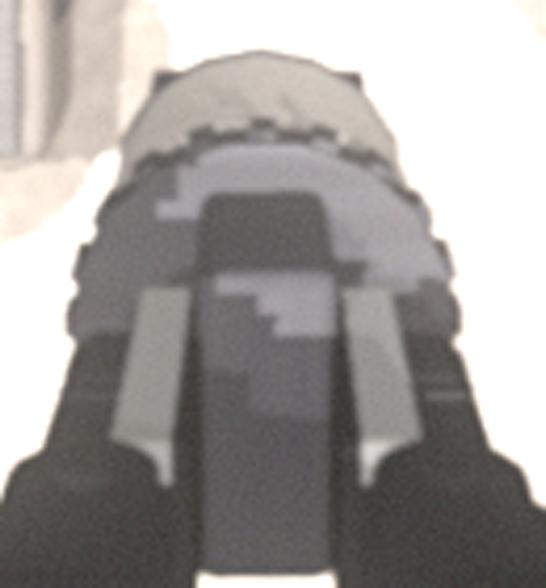

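Run:
```python
from h import *
c=np.load('w6c.npy',allow_pickle=True).item()
s=sense();p=np.array(s['ee_pos']);M=R.from_rotvec(s['tcp_rot']);p=np.array([.6523,-.1296,.3109])
f=lambda x,y:(x/6.5+82-.4,y/6.5+96-.4)
m=plane(c,f(271,296),.092);fl=plane(c,f(307,290),.074);print('mouth',m,'floor',fl)
for z,P in((.092,[(115,290),(428,290),(271,142),(271,456)]),(.074,[(200,290),(415,290),(307,180),(307,395)])):
    q=[plane(c,f(*a),z) for a in P];print(np.linalg.norm(q[0]-q[1]).round(4),np.linalg.norm(q[2]-q[3]).round(4),np.mean(q,0).round(4))
for a,b in(((311,200),(320,380)),((300,195),(300,385))):
  d=plane(c,f(*b),.084)-plane(c,f(*a),.084);print('dog',np.degrees(np.arctan2(d[1],d[0])),np.linalg.norm(d))
g=lambda x,y:(x/4.2+195-.4,y/4.2+165-.4)
for dz in(-.004,.001,-.008):
    q=np.array([M.inv().apply(plane(c,g(*a),p[2]+dz)-p) for a in[(213,272),(332,272),(332,572),(200,572)]])
    print(dz,q.round(4).tolist(),q.mean(0).round(4))
# lid centre: extents x 70..458
for dz in(-.026,-.030,-.034):
    q=np.array([M.inv().apply(plane(c,g(*a),p[2]+dz)-p) for a in[(72,310),(458,310),(265,140)]]);print('lid',dz,q.round(4).tolist())
# refine two view of well from fixed cams with ring at mouth done earlier; side dog
```

```text
mouth [ 0.63507214 -0.26565347  0.092     ] floor [ 0.63627475 -0.2666609   0.074     ]
0.0492 0.0487 [ 0.635  -0.2657  0.092 ]
0.0355 0.035 [ 0.6362 -0.2667  0.074 ]
dog 2.2838434593304835 0.02838508042463982
dog -0.7198410938259057 0.030069843964087777
-0.004 [[-0.0042, 0.004, 0.0183], [0.0069, 0.004, 0.0183], [0.0073, 0.004, -0.0138], [-0.0058, 0.004, -0.0138]] [0.0011 0.004  0.0022]
0.001 [[-0.004, -0.001, 0.0202], [0.0067, -0.001, 0.0202], [0.0071, -0.001, -0.0106], [-0.0056, -0.001, -0.0105]] [ 0.0011 -0.001   0.0048]
-0.008 [[-0.0043, 0.008, 0.0167], [0.0072, 0.008, 0.0167], [0.0076, 0.008, -0.0164], [-0.0061, 0.008, -0.0164]] [0.0011 0.008  0.0001]
lid -0.026 [[-0.0207, 0.026, 0.0052], [0.0221, 0.026, 0.0051], [0.0007, 0.026, 0.0248]]
lid -0.03 [[-0.0213, 0.03, 0.0035], [0.0227, 0.03, 0.0034], [0.0007, 0.03, 0.0236]]
lid -0.034 [[-0.0219, 0.034, 0.0018], [0.0233, 0.034, 0.0017], [0.0007, 0.034, 0.0224]]
```

```bash
python3 -c "
from h import *
st();go(.637,-.267,.3,92)"
```

```text
t 14.7 p [ 0.6526 -0.1287  0.3118] yaw 94.8 tilt 0.0 F [-0.35 -0.79 -2.19] T [ 0.017 -0.049  0.029] w 0.0126 j [-0.3   0.48  0.74  1.83  0.   -0.38]
n 6 yaw0 94.8 dworld [-0.0156 -0.1383 -0.0118] t 14.7
[-0.91, 0.08, 0.18, 0.0, 0.12, 0.0]
[-0.91, 0.08, 0.17, 0.0, 0.12, 0.0]
[-0.91, 0.08, 0.17, 0.0, 0.12, 0.0]
[-0.91, 0.08, 0.16, 0.0, 0.12, 0.0]
[-0.92, 0.08, 0.15, 0.0, 0.12, 0.0]
[-0.92, 0.08, 0.14, 0.0, 0.12, 0.0]
```

```bash
python3 -m jog '[[-0.6,0,0.12,0,0.1,0,-1],[-0.9,0,0.17,0,0.1,0,-1],[-0.9,0,0.17,0,0.1,0,-1],[-0.9,0,0.17,0,0.1,0,-1],[-0.9,0,0.16,0,0.1,0,-1],[-0.9,0,0.16,0,0.1,0,-1],[-0.4,0,0.05,0,0.1,0,-1],[0,0,0,0,0,0,-1]]'
python3 -m jog '[[0,0.4,0,0,0,0,-1],[0,1,0,0,0,0,-1],[0,1,0,0,0,0,-1],[0,0.7,0,0,0,0,-1],[0,0,0,0,0,0,-1],[0,0,0,0,0,0,-1]]'
python3 -c "
from h import *
go(.637,-.267,.195,92)"
```

```text
time: 15.5
ee_pos: [0.6359, -0.2705, 0.3112]
tcp_rot: [-1.194, -1.232, 1.233]
wrist_force: [-0.8, 0.1, -2.7]
grip_width: 0.0125
time: 16.1
ee_pos: [0.6363, -0.2675, 0.2342]
tcp_rot: [-1.191, -1.235, 1.235]
wrist_force: [1.2, -0.1, -1.7]
grip_width: 0.0123
n 2 yaw0 92.0 dworld [ 0.0007  0.0005 -0.0392] t 16.1
[0.01, 0.78, -0.01, -0.0, 0.0, 0.01]
[0.01, 0.78, -0.01, -0.0, 0.0, 0.01]
```

```bash
python3 -m jog '[[0,0.6,0,0,0,0,-1],[0,0.6,0,0,0,0,-1],[0,0,0,0,0,0,-1],[0,0,0,0,0,0,-1]]'
python3 - <<'E'
from h import *
P=[sense()['ee_pos']]
np.save('w7c.npy',calibration('wrist'),allow_pickle=True);i=capture('wrist');P.append(sense()['ee_pos']);s=capture('side');P.append(sense()['ee_pos']);c=capture('scene');P.append(sense()['ee_pos'])
print(np.round(P,4),np.mean(P,0).round(4))
for n,im in(('w7',i),('s7',s),('c7',c)): cv2.imwrite(f'pics/{n}.png',im)
i=cv2.convertScaleAbs(i,alpha=1.6)
crop(i,170,120,180,150,4.4,'pics/a1.png');crop(cv2.convertScaleAbs(s,alpha=1.6),265,215,90,90,6,'pics/a2.png');crop(cv2.convertScaleAbs(c,alpha=1.6),125,160,100,100,6,'pics/a3.png')
E
```

```text
time: 16.5
ee_pos: [0.6369, -0.2687, 0.2056]
tcp_rot: [-1.195, -1.235, 1.234]
wrist_force: [-0.7, 0.3, -2.4]
grip_width: 0.0122
[[ 0.6369 -0.2687  0.2056]
 [ 0.6371 -0.2689  0.2061]
 [ 0.6372 -0.269   0.2063]
 [ 0.6371 -0.2691  0.2062]] [ 0.6371 -0.2689  0.2061]
```

View pics/a1.png

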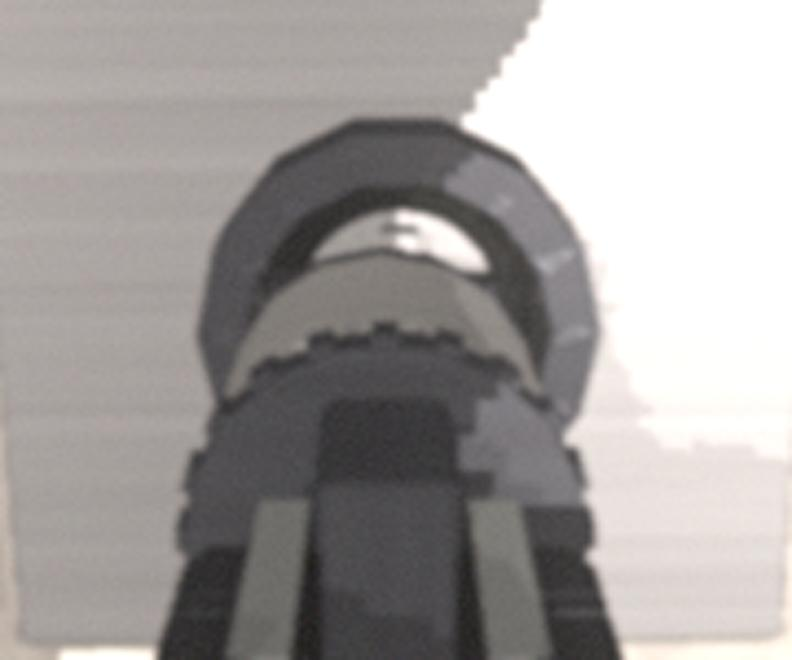

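View pics/a2.png

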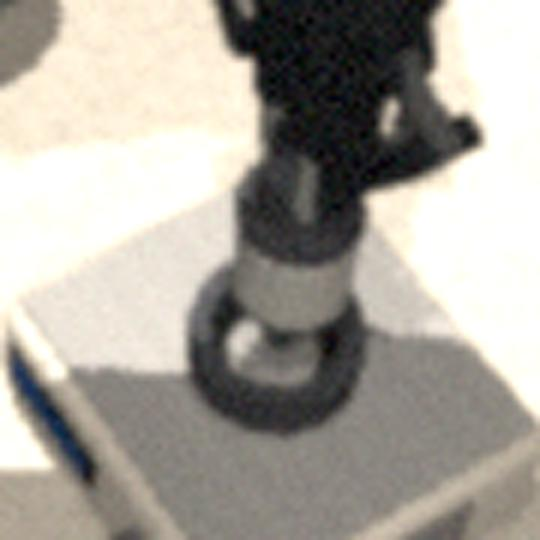

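View pics/a3.png

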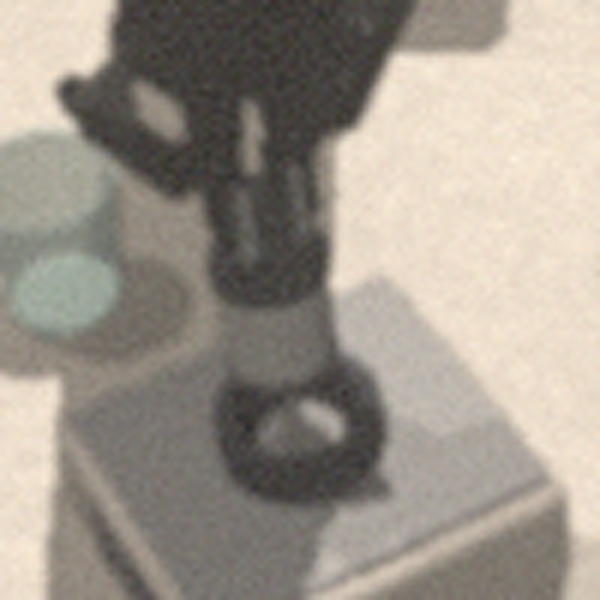

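Run:
```python
from h import *
c=np.load('w7c.npy',allow_pickle=True).item()
p=np.array([.6371,-.2689,.2061]);M=R.from_rotvec(sense()['tcp_rot'])
f=lambda x,y:(x/4.4+170-.4,y/4.4+120-.4)
t=lambda uv,z:M.inv().apply(plane(c,uv,z)-p).round(4)
print('ring outer L,R,top',t(f(198,330),.092),t(f(600,325),.092),t(f(400,120),.092))
print('ring inner L,R,top',t(f(264,280),.092),t(f(550,320),.092),t(f(400,187),.092))
zb=.2061-.0047-.088
print('lid L R top',t(f(180,530),zb+.062),t(f(592,530),zb+.062),t(f(385,345),zb+.062))
print('cyl bottom top-edge',t(f(380,252),zb),t(f(380,252),zb+.01), 'L/R',t(f(228,395),zb+.05),t(f(543,390),zb+.05))
```

```text
ring outer L,R,top [-0.03    0.1141  0.0022] [0.0355 0.114  0.0031] [0.0028 0.114  0.0365]
ring inner L,R,top [-0.0191  0.1141  0.0106] [0.0273 0.114  0.0039] [0.0029 0.114  0.0258]
lid L R top [-0.0218  0.0307  0.0028] [0.0232 0.0307 0.0028] [0.0006 0.0306 0.0238]
cyl bottom top-edge [-0.0002  0.0926  0.02  ] [-0.0002  0.0826  0.0222] L/R [-0.0174  0.0427  0.0144] [0.0187 0.0426 0.015 ]
```

```bash
python3 -m jog '[[0.07,0,0.02,0,0,0,-1],[0,0.3,0,0,0,0,-1],[0,0.3,0,0,0,0,-1],[0,0.1,0,0,0,0,-1],[0,0.08,0,0,0,0,-1],[0,0,0,0,0,0,-1]]'
python3 -m jog '[[0,0.08,0,0,0,0,-1],[0,0.08,0,0,0,0,-1]]'
python3 -m jog '[[0,0.06,0,0,0,0,-1],[0,0.0,0,0,0,0,-1]]'
```

```text
time: 17.25
ee_pos: [0.6354, -0.2669, 0.1837]
tcp_rot: [-1.192, -1.233, 1.234]
wrist_force: [0.8, -0.0, -3.0]
grip_width: 0.0127
time: 17.45
ee_pos: [0.636, -0.2672, 0.1809]
tcp_rot: [-1.194, -1.234, 1.234]
wrist_force: [-1.0, -0.3, -2.4]
grip_width: 0.0125
time: 17.65
ee_pos: [0.6357, -0.267, 0.1788]
tcp_rot: [-1.193, -1.234, 1.234]
wrist_force: [-0.2, -0.4, -2.7]
grip_width: 0.0127
```

```bash
python3 -m jog '[[0,0.06,0,0,0,0,-1],[0,0.0,0,0,0,0,-1]]'
python3 -m jog '[[0,0.06,0,0,0,0,-1],[0,0.0,0,0,0,0,-1]]'
python3 -m jog '[[0,0.06,0,0,0,0,-1],[0,0.0,0,0,0,0,-1]]'
```

```text
time: 17.85
ee_pos: [0.6357, -0.267, 0.1774]
tcp_rot: [-1.193, -1.234, 1.234]
wrist_force: [-0.3, -0.0, -2.1]
grip_width: 0.0125
time: 18.05
ee_pos: [0.6357, -0.267, 0.1758]
tcp_rot: [-1.193, -1.234, 1.234]
wrist_force: [-0.2, 0.2, -2.4]
grip_width: 0.0123
time: 18.25
ee_pos: [0.6357, -0.267, 0.1743]
tcp_rot: [-1.193, -1.234, 1.234]
wrist_force: [0.1, 0.1, -2.9]
grip_width: 0.013
```

```bash
python3 -m jog '[[0,0.06,0,0,0,0,-1],[0,0.0,0,0,0,0,-1]]'
python3 -m jog '[[0,0.06,0,0,0,0,-1],[0,0.0,0,0,0,0,-1]]'
python3 -m jog '[[0,0.06,0,0,0,0,-1],[0,0.0,0,0,0,0,-1]]'
```

```text
time: 18.45
ee_pos: [0.6357, -0.267, 0.1728]
tcp_rot: [-1.193, -1.234, 1.234]
wrist_force: [0.6, 0.1, -2.4]
grip_width: 0.0128
time: 18.65
ee_pos: [0.6357, -0.267, 0.1713]
tcp_rot: [-1.193, -1.234, 1.234]
wrist_force: [-0.4, -0.2, -3.9]
grip_width: 0.0123
time: 18.85
ee_pos: [0.6357, -0.267, 0.1698]
tcp_rot: [-1.193, -1.234, 1.234]
wrist_force: [0.2, -0.2, -2.3]
grip_width: 0.0122
```

Run:
```python
from h import *
s=capture('side');c=capture('scene')
cv2.imwrite('pics/s8.png',s);cv2.imwrite('pics/c8.png',c)
a=cv2.resize(cv2.convertScaleAbs(s,alpha=1.6)[225:315,265:355],None,fx=4.4,fy=4.4,interpolation=cv2.INTER_CUBIC);b=cv2.resize(cv2.convertScaleAbs(c,alpha=1.6)[180:270,130:220],None,fx=4.4,fy=4.4,interpolation=cv2.INTER_CUBIC)
cv2.imwrite('pics/a1.png',np.hstack([a,b]));st()
```

```text
t 18.95 p [ 0.6358 -0.267   0.17  ] yaw 91.9 tilt 0.0 F [-0.9   0.09 -4.22] T [-0.024  0.    -0.09 ] w 0.0124 j [-0.49  0.49  0.46  1.55  0.   -0.53]
```

View pics/a1.png

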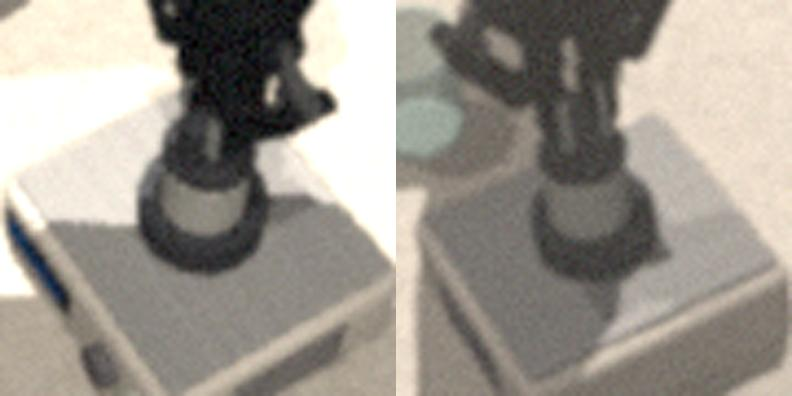

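The beaker is inside the well mouth without resistance. I'll carry on down in small steps, watching the force.

```bash
for i in 1 ; do python3 -m jog '[[0,0.06,0,0,0,0,-1],[0,0.0,0,0,0,0,-1]]'; done
python3 -m jog '[[0,0.05,0,0,0,0,-1],[0,0.0,0,0,0,0,-1]]'
python3 -m jog '[[0,0.05,0,0,0,0,-1],[0,0.0,0,0,0,0,-1]]'
```

```text
time: 19.15
ee_pos: [0.6357, -0.267, 0.1683]
tcp_rot: [-1.193, -1.234, 1.234]
wrist_force: [-0.5, -0.2, -3.2]
grip_width: 0.0125
time: 19.35
ee_pos: [0.6357, -0.267, 0.167]
tcp_rot: [-1.193, -1.234, 1.234]
wrist_force: [0.6, -0.4, -3.0]
grip_width: 0.0125
time: 19.55
ee_pos: [0.6359, -0.2671, 0.1666]
tcp_rot: [-1.194, -1.234, 1.234]
wrist_force: [0.2, 0.4, -0.4]
grip_width: 0.0131
```

```bash
python3 -m jog '[[0,0.03,0,0,0,0,-1],[0,0.0,0,0,0,0,-1]]'
python3 -m jog '[[0,0.03,0,0,0,0,-1],[0,0.0,0,0,0,0,-1]]'
```

```text
time: 19.75
ee_pos: [0.636, -0.2671, 0.1665]
tcp_rot: [-1.194, -1.235, 1.234]
wrist_force: [-1.1, -0.0, 2.7]
grip_width: 0.0124
time: 19.95
ee_pos: [0.6361, -0.2672, 0.1661]
tcp_rot: [-1.195, -1.235, 1.234]
wrist_force: [-1.6, 1.7, 5.0]
grip_width: 0.0126
```

Load rises about 6 N per mm at a TCP height matching the floor, which is the rubber floor's stiffness rather than the sprung dog's. I'll ease the load, release, retreat and check by camera.

```bash
python3 -m jog '[[0,-0.06,0,0,0,0,-1],[0,0,0,0,0,0,-1],[0,0,0,0,0,0,-0.3],[0,0,0,0,0,0,-0.3],[0,0,0,0,0,0,-0.3],[0,0,0,0,0,0,-0.3]]'
python3 -m jog '[[0,-0.3,0,0,0,0,-0.3],[0,-0.8,0,0,0,0,-0.3],[0,-1,0,0,0,0,-0.3],[0,-1,0,0,0,0,-0.3],[0,-1,0,0,0,0,-0.3],[0,-0.6,0,0,0,0,-0.3],[0,0,0,0,0,0,-0.3]]'
python3 - <<'E'
from h import *
st();np.save('w9c.npy',calibration('wrist'),allow_pickle=True);i=capture('wrist');s=capture('side');c=capture('scene')
for n,im in(('w9',i),('s9',s),('c9',c)): cv2.imwrite(f'pics/{n}.png',im)
r=lambda im,y,x:cv2.resize(cv2.convertScaleAbs(im,alpha=1.6)[y:y+90,x:x+90],None,fx=4.4,fy=4.4,interpolation=cv2.INTER_CUBIC)
cv2.imwrite('pics/a1.png',np.hstack([r(s,225,265),r(c,180,130)]))
crop(cv2.convertScaleAbs(i,alpha=1.4),190,110,140,120,5.5,'pics/a2.png')
E
```

```text
time: 20.55
ee_pos: [0.6357, -0.267, 0.1655]
tcp_rot: [-1.192, -1.234, 1.234]
wrist_force: [0.5, 0.4, -0.1]
grip_width: 0.0303
time: 21.25
ee_pos: [0.6369, -0.2676, 0.2879]
tcp_rot: [-1.2, -1.237, 1.234]
wrist_force: [-0.9, -0.3, 0.0]
grip_width: 0.0299
t 21.25 p [ 0.6369 -0.2676  0.2879] yaw 91.9 tilt 0.4 F [-0.87 -0.31  0.04] T [ 0.006 -0.009 -0.016] w 0.0299 j [-0.49  0.54  0.77  1.8   0.   -0.53]
```

View pics/a1.png

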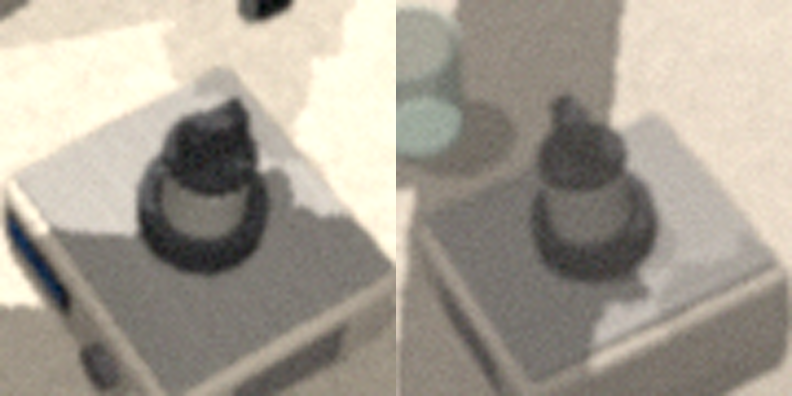

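View pics/a2.png

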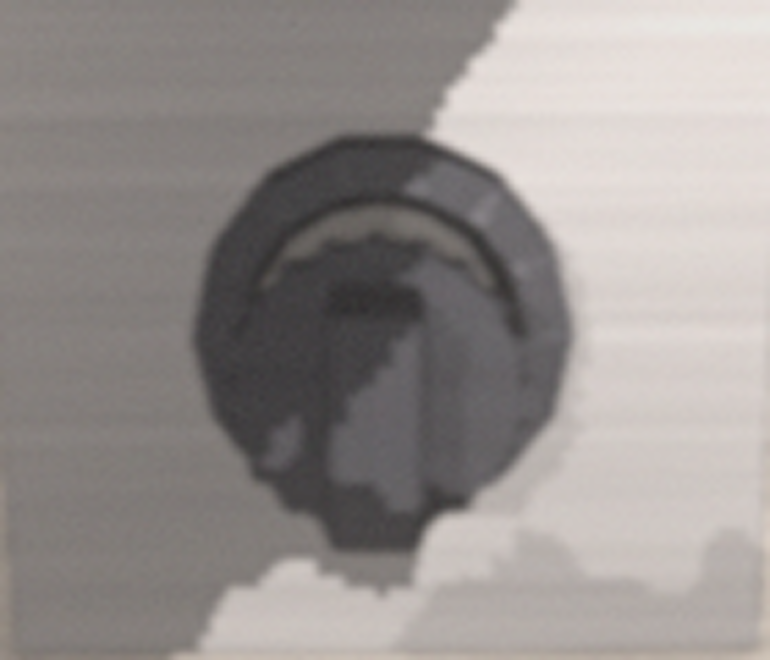

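View pics/s9.png

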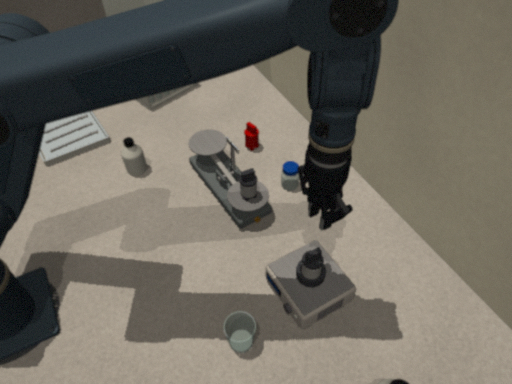

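Run:
```python
from h import *
a=calibration('scene');b=calibration('side')
S=lambda x,y:(x/4.4+130-.4,y/4.4+180-.4);T=lambda x,y:(x/4.4+265-.4,y/4.4+225-.4)
print('handle top',two(a,S(169,103),b,T(220,105)))
print('lid centre-ish',two(a,S(187,155),b,T(208,150)))
# predicted px of lid-left/right silhouettes & handle top centre for home and perched
for n,h in(('home',.074),('perched',.084)):
    w=[.6355,-.2667]
    for cam,c,ox,oy in(('side',b,265,225),('scene',a,130,180)):
        q=proj(c,[[*w,h+.088],[*w,h+.062],[*w,.092]]);print(n,cam,((q-[ox,oy]+.4)*4.4).round(0).tolist())
c=np.load('w9c.npy',allow_pickle=True).item()
f=lambda x,y:(x/5.5+190-.4,y/5.5+110-.4)
for z in(.136,.146):
    print(z,'lid dia',np.linalg.norm(plane(c,f(240,365),z)-plane(c,f(527,365),z)))
for z in(.162,.172):
    q=[plane(c,f(*k),z) for k in((375,318),(375,550))];print(z,'handle len',np.linalg.norm(q[0]-q[1]), 'w',np.linalg.norm(plane(c,f(330,450),z)-plane(c,f(420,450),z)))
```

```text
handle top (array([ 0.63647432, -0.2720816 ,  0.17379446]), np.float64(0.003516560630368298))
lid centre-ish (array([ 0.63578122, -0.26785087,  0.132189  ]), np.float64(0.0011181670872555402))
home side [[212.0, 115.0], [208.0, 145.0], [200.0, 194.0]]
home scene [[183.0, 112.0], [189.0, 148.0], [198.0, 206.0]]
perched side [[214.0, 103.0], [209.0, 134.0], [200.0, 194.0]]
perched scene [[181.0, 98.0], [187.0, 134.0], [198.0, 206.0]]
0.136 lid dia 0.042899356745043624
0.146 lid dia 0.04132118601617695
0.162 handle len 0.032798945541805194 w 0.012317794579080882
0.172 handle len 0.03146473105511389 w 0.011816724203188772
```

The lid centre triangulates to z≈0.132 (home 0.136, perched 0.146), so the beaker is home. The lid is centred on the ring, and B stands upright on its pan at (249,182) in the side picture. I'll wait two rows, then hand in.

```bash
python3 -m jog '[[0,-0.3,0,0,0,0,-0.3],[0,0,0,0,0,0,-0.3],[0,0,0,0,0,0,-0.3]]'; python3 -c "
from cell import job_done
print(job_done())"
```

```text
time: 21.7
ee_pos: [0.6358, -0.267, 0.2908]
tcp_rot: [-1.193, -1.234, 1.234]
wrist_force: [0.3, -0.8, 0.2]
grip_width: 0.0296
the job is handed in; nothing more can be done
None
```

Beaker A is the heavier one and stands home in the mill, let go. Beaker B stays upright on pan B, and I handed the job in at 21.7 s.

- **Weighing:** I set B from the bench on pan B and let go. Pan A stayed down, with A's top at z≈0.167 m and B's at 0.192 m. The wrist force when lifting agreed: about 2.9 N for A and 1.8–2.4 N for B.
- **Mounting:** The cameras showed the dog at roughly 2°, so I lowered A into the well already lined up with it. The slots went over the dog with no resistance. I never felt the dog, so I did no searching turn.
- **Home check:** A met the floor at the expected height (underside ≈0.074 m). From there the load rose about 6 N per mm, which matches the rubber floor. The dog would have been much softer. The load peaked at about 8 N.
- **After letting go:** The lid's height matches home (z≈0.132 m, against 0.136 m home and 0.146 m if perched on the dog), and it looks centred on the ring. I saw no shift of the bottle, glass or jar.
- **One check that disagreed:** A handle-top estimate from two views gave 0.174 m, where home would be 0.162 m. Its rays missed each other by 3.5 mm and I had probably picked different ends of the handle, so I went by the lid and the force instead.

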